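Pack a two-layer assortment on the beam scale and weigh it

TASK

Make up a two-layer assortment on the shop's beam scale and weigh it: lay both wafer packs flat side by side on the scale's platform, cover them squarely with the separator card, tab up, then lay all the chocolate bars flat on the card, clear of the tab. When the stack is complete, slide the poise along the notched beam until the pointer comes to rest at the dial's long centre line with the poise let go. Leave the cocoa tin and the ribbon spool standing nearest the work where they are.

Things in the scene. Friction and masses are not known exactly. Their poses are not given: they have to be found in the camera images.
- platform_top (a point): centre of the top of the scale's bare steel platform, 220 (y) x 150 (x) x 8 mm, no rim, about 50 mm above the table; it sinks 3 mm when loaded, rises 3 mm when empty. The axes are the scale's: x away from the robot, y left, z up. White base underneath, 200 x 136 mm. The whole scale is fixed to the table; its place and yaw vary.
- scale_beam (a joint): tilt of the steelyard beam (rad), pointer end up positive, stops at -0.10 and 0.10; 0 is balance, pointer level with the dial's centre line. Load on the platform lifts the pointer; the poise moved outwards lowers it: between the stops 45 mm of poise travel changes the tilt by about 0.10. It settles in 1 s once let go. Beam along the scale's y, 85 mm above the table, pivot at its left end.
- poise (a joint): position of the sliding poise along the beam (m): 0 nearest the pivot (left), growing to the right (-y of the scale) to 0.165. It slides with about 0.6 N of friction and stays where it is left; the notches (5 mm apart) are a fine graduation and do not lock it. Balance for this job's loads lies between 0.04 and 0.16.
- poise_grip (a point): point to pinch the poise: centre of its upright black grip block, 18 mm along the beam, 22 mm across it, 40 mm tall (this point is 18 mm below the block's top and 21 mm above the steel poise's 26 x 24 mm body below it). Axes: y along the beam towards the pivot.
- pointer_tip (a point): tip of the thin black pointer at the right (-y) end of the beam, 270 mm from the pivot, which lies 150 mm in front (robot's side) and 130 mm left of the platform's centre. The tip moves up to 27 mm up or down from level.
- dial_mark (a point): centre of the white dial at the right end of the beam, at the height of its long black centre line (85 mm above the table); fixed to the scale.
- card_tab (a point): the separator card: stiff brown board 130 (its x) x 200 (its y) x 4 mm, 80 g, with an upright finger tab in the middle, 60 long along its x, 10 thick along its y, 30 mm tall over the board. This point is the middle of the tab, 19 mm above the card's underside. To start it lies flat on the table to the left of the scale.
- tin_mid (a point): closed cocoa tin nearest the scale, on its left, 64 mm across and 64 mm tall, centre; a bystander that is to be left alone.
- spool_mid (a point): ribbon spool nearest the robot, right of the scale, 53 mm across and 22 mm tall, centre; a bystander that is to be left alone.
- pack_1_mid (a point): flat boxed pack of wafers, 46 (x) x 96 (y) x 22 mm, about 0.14 kg (hidden, varies), its centre. The two packs start on the table to the right of the scale.
- pack_2_mid (a point): flat boxed pack of wafers, 46 (x) x 96 (y) x 22 mm, about 0.14 kg (hidden, varies), its centre. The two packs start on the table to the right of the scale.
- bar_1_mid (a point): wrapped chocolate bar, dark with a coloured stripe, 27 (x) x 92 (y) x 9 mm, about 0.06 kg (hidden, varies), its centre. Two or three bars are there; an absent one reads None from the start. They start on the table to the left of the scale, farther from the robot than the card.
- bar_2_mid (a point): wrapped chocolate bar, dark with a coloured stripe, 27 (x) x 92 (y) x 9 mm, about 0.06 kg (hidden, varies), its centre. Two or three bars are there; an absent one reads None from the start. They start on the table to the left of the scale, farther from the robot than the card.
- bar_3_mid (a point): wrapped chocolate bar, dark with a coloured stripe, 27 (x) x 92 (y) x 9 mm, about 0.06 kg (hidden, varies), its centre. Two or three bars are there; an absent one reads None from the start. They start on the table to the left of the scale, farther from the robot than the card.

How it is judged:
On the way, in this order (a step that is already met when the one before it is completed fails the run):
1. both packs lie flat on the platform (x of pack_1_mid in the frame of platform_top between -0.04 and 0.04 m and y of pack_1_mid in the frame of platform_top between -0.1 and 0.1 m and z of pack_1_mid in the frame of platform_top between 0.005 and 0.017 m and angle between each of pack_1_mid, pack_2_mid's own z axis and vertical below 0.1 rad and x of pack_2_mid in the frame of platform_top between -0.04 and 0.04 m and y of pack_2_mid in the frame of platform_top between -0.1 and 0.1 m and z of pack_2_mid in the frame of platform_top between 0.005 and 0.017 m and contact force between the fingers and pack_1 below 0.1 N and contact force between the fingers and pack_2 below 0.1 N), for 0.2 s.
2. the card lies flat and square on the packs (x of pack_1_mid in the frame of platform_top between -0.04 and 0.04 m and y of pack_1_mid in the frame of platform_top between -0.1 and 0.1 m and z of pack_1_mid in the frame of platform_top between 0.005 and 0.017 m and angle between each of pack_1_mid, pack_2_mid's own z axis and vertical below 0.1 rad and x of pack_2_mid in the frame of platform_top between -0.04 and 0.04 m and y of pack_2_mid in the frame of platform_top between -0.1 and 0.1 m and z of pack_2_mid in the frame of platform_top between 0.005 and 0.017 m and x of card_tab in the frame of platform_top between -0.03 and 0.03 m and y of card_tab in the frame of platform_top between -0.03 and 0.03 m and z of card_tab in the frame of platform_top between 0.036 and 0.046 m and angle between card_tab's own z axis and vertical below 0.08 rad and angle between the y axis of card_tab and the y axis of platform_top, either way round below 0.25 rad and contact force between the fingers and card below 0.1 N), for 0.2 s.
3. all bars lie flat on the card (x of bar_1_mid in the frame of card_tab between -0.065 and 0.065 m and y of bar_1_mid in the frame of card_tab between -0.1 and 0.1 m and z of bar_1_mid in the frame of card_tab between -0.0145 and -0.0065 m and angle between each of bar_1_mid, bar_2_mid, bar_3_mid's own z axis and vertical below 0.12 rad and x of bar_2_mid in the frame of card_tab between -0.065 and 0.065 m and y of bar_2_mid in the frame of card_tab between -0.1 and 0.1 m and z of bar_2_mid in the frame of card_tab between -0.0145 and -0.0065 m and x of bar_3_mid in the frame of card_tab between -0.065 and 0.065 m and y of bar_3_mid in the frame of card_tab between -0.1 and 0.1 m and z of bar_3_mid in the frame of card_tab between -0.0145 and -0.0065 m and x of card_tab in the frame of platform_top between -0.03 and 0.03 m and y of card_tab in the frame of platform_top between -0.03 and 0.03 m and z of card_tab in the frame of platform_top between 0.036 and 0.046 m and angle between card_tab's own z axis and vertical below 0.08 rad and angle between the y axis of card_tab and the y axis of platform_top, either way round below 0.25 rad and contact force between the fingers and bar_1 below 0.1 N and contact force between the fingers and bar_2 below 0.1 N and contact force between the fingers and bar_3 below 0.1 N), for 0.2 s.
4. the pointer rests at the centre line with the poise let go (value of joint scale_beam between -0.015 and 0.015 rad and velocity of joint scale_beam between -0.03 and 0.03 rad/s and contact force between the fingers and poise below 0.1 N), for 0.5 s.
At the end, for the whole second after the job is handed in: Packs flat on the platform (centres within 40 mm in x, 100 in y of its centre), card flat on them (tab within 30 mm of the centre in x and y, square to 0.25 rad), bars flat on the card (within 65 mm in x, 100 in y of its tab), all at rest, pointer within 0.015 rad (4 mm) of the line (x of pack_1_mid in the frame of platform_top between -0.04 and 0.04 m and y of pack_1_mid in the frame of platform_top between -0.1 and 0.1 m and z of pack_1_mid in the frame of platform_top between 0.005 and 0.017 m and angle between each of pack_1_mid, pack_2_mid's own z axis and vertical below 0.1 rad and x of pack_2_mid in the frame of platform_top between -0.04 and 0.04 m and y of pack_2_mid in the frame of platform_top between -0.1 and 0.1 m and z of pack_2_mid in the frame of platform_top between 0.005 and 0.017 m and x of card_tab in the frame of platform_top between -0.03 and 0.03 m and y of card_tab in the frame of platform_top between -0.03 and 0.03 m and z of card_tab in the frame of platform_top between 0.036 and 0.046 m and angle between card_tab's own z axis and vertical below 0.08 rad and angle between the y axis of card_tab and the y axis of platform_top, either way round below 0.25 rad and x of bar_1_mid in the frame of card_tab between -0.065 and 0.065 m and y of bar_1_mid in the frame of card_tab between -0.1 and 0.1 m and z of bar_1_mid in the frame of card_tab between -0.0145 and -0.0065 m and angle between each of bar_1_mid, bar_2_mid, bar_3_mid's own z axis and vertical below 0.12 rad and x of bar_2_mid in the frame of card_tab between -0.065 and 0.065 m and y of bar_2_mid in the frame of card_tab between -0.1 and 0.1 m and z of bar_2_mid in the frame of card_tab between -0.0145 and -0.0065 m and x of bar_3_mid in the frame of card_tab between -0.065 and 0.065 m and y of bar_3_mid in the frame of card_tab between -0.1 and 0.1 m and z of bar_3_mid in the frame of card_tab between -0.0145 and -0.0065 m and value of joint scale_beam between -0.015 and 0.015 rad and velocity of joint scale_beam between -0.03 and 0.03 rad/s and linear speed of each of pack_1, pack_2, bar_1, bar_2, bar_3, card below 0.02 m/s); the robot touches nothing.
It fails at once if the cocoa tin or the ribbon spool is pushed more than 40 mm away or tipped over (distance of any of tin_mid, spool_mid from where it was at the start of the episode above 0.04 m or angle between any of tin_mid, spool_mid's own z axis and vertical above 0.6 rad).
Of bar_1, bar_2, bar_3 only 2 to 3 are there at a start; the rules pass over those that are not, and their reading is None.
At some moment in a run one of bar_1, bar_2, bar_3 may be knocked a few centimetres aside while the robot is not near it.
Once in a run the grip may slacken for a moment while it holds something.
It also fails if it takes over 210 s, if anything falls off the work surface, if the arm or the gripper's body presses on something with over 40 N, if the wrist force passes 120 N, or if a joint passes its speed limit or range.

ROBOT

A 6-joint arm with a two-finger parallel gripper is mounted at the origin on a cart in front of the work surface, level with it; the furniture and walls round the work are solid. World frame = base frame: x ahead of the robot, y to its left, z up, the work surface at z = 0. Lengths are in m, angles in rad, forces in N, time in s.
With the tool pointing down it reaches from about 0.3 to 0.75 m from the base axis. Payload 8.5 kg.
Tool frame: the origin (TCP) lies at the very end of the fingers, on their centre line; the grasp point (between the pads) lies 19 mm behind it; z points along the fingers, y is the direction in which the jaws open and shut (so a half turn about z gives the same grasp; the last joint's range is limited). The gripper opens to 88 mm and grips with 3 to 60 N. Pads are 18 mm wide; open, the fingers measure 123 mm over their backs; the gripper's body (75 mm by 187 mm) begins 45 mm behind the grasp point.
Start: joints at [-1.361, 0.381, 1.297, -0, 1.464, -0.215], TCP at [0.227, -0.501, 0.239] pointing down, gripper open.
Joint ranges: [-3.11, 3.11], [-0.89, 2.33], [0.22, 2.48], [-1.42, 4.56], [0.17, 2.85], [-2.88, 2.88]. Speed limits (rad/s): [2.39, 2.39, 3.14, 3.14, 3.14, 3.14].

INTERFACE

Orientations are given as a unit quaternion [w, x, y, z].
In Python, from cell import bot, eoat, ik, eyes gives the robot as it stands. Calls block until the motion is done:
- bot.move_ptp(position, orientation): joint-space move of the TCP to a pose.
- bot.move_straight(position, orientation=None, v=0.15): straight line of the TCP; orientation=None keeps the orientation; v is the mean speed in m/s.
- bot.goto_joints(angles): joint-space move.
- eoat.gripper_open() and eoat.gripper_close(squeeze=None): open the fingers fully, or close them until they stop; squeeze is the grip in N (None keeps the last).
- bot.sleep(seconds).
- ik(position, orientation): joint angles nearest the present ones, or None.
- bot.get_obs(): the state.
- eyes.snapshot(name): name is "scene" or "top"; returns a dict with "frame" (420x560x3 uint8, red, green, blue), "range_z" (420x560 float32, m along the optical axis (not along the pixel's ray), 0 where there is no reading), "K" (3x3 intrinsics, pixels), "camera_from_world" (4x4, takes a point from world to camera coordinates). Camera axes: x right, y up, looking along -z (the intrinsics and any distortion apply to the point x, -y, -z); pixel columns grow to the right and rows downward; lengths in m; the calibration is good to about 2 mm. A picture is of the moment at which its call begins.
A pose or a line that the arm cannot do raises bot.IKError and nothing moves.
- bot.finish_job(): hands the job in, once; it reports no verdict.
The state is a dict: "time_s": time; "qpos": joint angles; "qvel": joint speeds; "effort": joint torques, N m; "position": TCP position; "tool_rot": TCP orientation; "wrist_force": force on the tool from outside, world axes, zero at the start; "moment": the same for the moment, N m; "opening": finger opening in m.
Only numpy, scipy, OpenCV 4.12 (cv2) and the standard library are available. Lean on these libraries where they do the work, as an engineer would, in place of code of your own. Each camera call takes 0.05 s, during which the arm holds its last target.

## Working session

There is one attempt and no reset: what is moved stays moved. The work goes in short steps, each a Python script; the robot and the scene stay as the last script left them, time stands still between calls to the robot, and variables do not carry over. Pictures are saved under pics/ and viewed, and the job is handed in when it is done.

```bash
ls; mkdir -p pics; python3 - <<'E'
from cell import bot,eoat,ik,eyes
import cv2,numpy as np
o=bot.get_obs(); print(o)
for n in ("scene","top"):
    s=eyes.snapshot(n)
    cv2.imwrite(f"pics/{n}0.png",s["frame"][:,:,::-1]); print(n,s["K"],s["camera_from_world"],[k for k in s], np.percentile(s["range_z"],[0,5,50,95,100]))
    np.savez(f"{n}0.npz",**s)
E
```

```text
pics
{'time_s': 0.0, 'qpos': array([-1.36129582e+00,  3.81233139e-01,  1.29824963e+00, -1.41485371e-05,
        1.46359264e+00, -2.15307442e-01]), 'qvel': array([ 7.73180732e-06,  9.58617591e-04, -8.88310333e-04,  7.84404070e-04,
       -5.28646801e-05, -1.75338173e-03]), 'effort': array([-2.84440452e-03, -4.37936926e+01, -2.24556577e+01,  7.11669610e-02,
        3.51495459e-02, -9.83392874e-05]), 'position': array([ 0.22661279, -0.50084496,  0.23812158]), 'tool_rot': array([-7.41393454e-04,  9.77526527e-01,  2.10811144e-01, -4.88050533e-06]), 'wrist_force': array([-0.16690814,  0.11856566, -0.14278144]), 'moment': array([ 0.01695367, -0.02571991, -0.00953169]), 'opening': 0.08831638071078902}
scene [[400.55819386   0.         284.94945605]
 [  0.         400.55819386 209.43371397]
 [  0.           0.           1.        ]] [[ 0.56284643 -0.82651871 -0.00840892 -0.20029492]
 [ 0.41316813  0.27252077  0.86892147 -0.32189737]
 [-0.71588825 -0.49254365  0.49487853 -0.69785893]
 [ 0.          0.          0.          1.        ]] ['frame', 'range_z', 'K', 'camera_from_world'] [0.         0.36245309 1.11652118 2.39439528 2.94067764]
top [[435.01745112   0.         277.51627313]
 [  0.         435.01745112 206.84060092]
 [  0.           0.           1.        ]] [[ 0.03032604 -0.99943974 -0.01416117  0.09923094]
 [ 0.99658339  0.02914438  0.07727974 -0.50288287]
 [-0.07682372 -0.01645637  0.99690887 -1.06456617]
 [ 0.          0.          0.          1.        ]] ['frame', 'range_z', 'K', 'camera_from_world'] [0.         0.49078882 1.10361141 1.87623323 1.94091976]
```

View pics/top0.png

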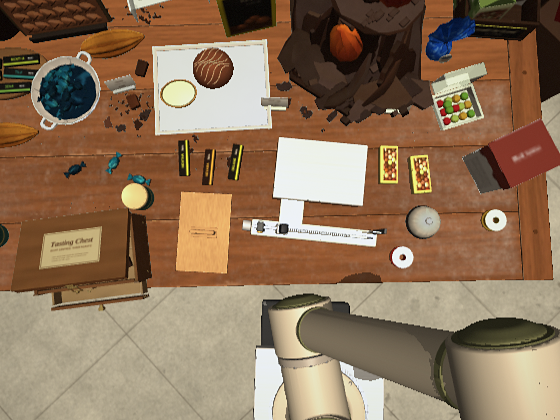

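View pics/scene0.png

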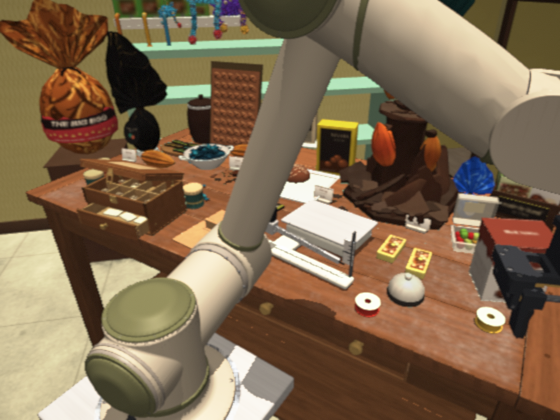

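Top view: platform near (322,171), beam with poise along (245–385,232), card (203,232), three bars at (184,158), (209,166), (235,161), packs at (389,164), (420,173). The tin is at (135,196), the near spool at (402,257), and there is a grey dome at (424,222). Next I'll write the helpers and measure.

```bash
cat > h.py <<'E'
import numpy as np, cv2
def load(n): return dict(np.load(n))
def rays(s,uv):
    uv=np.atleast_2d(np.asarray(uv,float)); K=s["K"]; T=s["camera_from_world"]
    d=np.c_[(uv[:,0]-K[0,2])/K[0,0], -(uv[:,1]-K[1,2])/K[1,1], -np.ones(len(uv))]
    R=T[:3,:3]; return -R.T@T[:3,3], d@R, d
def onplane(s,uv,z):
    c,d,_=rays(s,uv); t=(z-c[2])/d[:,2]; return c+d*t[:,None]
def cloud(s):
    h,w=s["range_z"].shape; v,u=np.mgrid[:h,:w]
    c,d,_=rays(s,np.c_[u.ravel(),v.ravel()]); P=c+d*s["range_z"].reshape(-1,1)
    P[s["range_z"].ravel()==0]=np.nan
    return P.reshape(h,w,3)
def proj(s,p):
    p=np.atleast_2d(p); q=p@s["camera_from_world"][:3,:3].T+s["camera_from_world"][:3,3]; K=s["K"]
    return np.c_[K[0,0]*q[:,0]/-q[:,2]+K[0,2], K[1,1]*-q[:,1]/-q[:,2]+K[1,2]]
def rect(s,mask,z):
    """largest blob -> world rect on plane z: centre, (long,short), angle of long axis"""
    cs,_=cv2.findContours(mask.astype(np.uint8),cv2.RETR_EXTERNAL,cv2.CHAIN_APPROX_NONE)
    c=max(cs,key=cv2.contourArea)[:,0,:]
    P=onplane(s,c,z)[:,:2]
    (cx,cy),(a,b),an=cv2.minAreaRect((P*1000).astype(np.float32))
    if a<b: a,b,an=b,a,an+90
    an=(an+90)%180-90
    return np.array([cx,cy])/1000,(a,b),an
def save(s,n): cv2.imwrite(n,s["frame"][:,:,::-1])
E
python3 - <<'E'
from h import *
np.set_printoptions(precision=4,suppress=True)
for n in("top0.npz","scene0.npz"):
    s=load(n);P=cloud(s)
    pts=dict(platform=(322,171),base=(292,215),card=(190,215),table=(150,240),tin=(135,196),pack1=(389,164),pack2=(420,173),bar=(184,158),bar2=(209,166),bar3=(235,161),spool=(407,252),dome=(424,222),poise=(284,229)) if n[0]=="t" else dict(platform=(330,230),table=(230,310),pack=(391,246),dome=(406,290))
    for k,(u,v) in pts.items(): print(n,k,P[v,u], s["frame"][v,u])
s=load("top0.npz"); f=s["frame"][120:290,110:470]; cv2.imwrite("pics/crop0.png",cv2.resize(f,None,fx=2.2,fy=2.2,interpolation=cv2.INTER_CUBIC)[:,:,::-1])
s=load("scene0.npz"); f=s["frame"][170:330,160:440]; cv2.imwrite("pics/crops0.png",cv2.resize(f,None,fx=2.8,fy=2.8,interpolation=cv2.INTER_CUBIC)[:,:,::-1])
E
```

```text
top0.npz platform [0.5876 0.0082 0.0531] [237 242 238]
top0.npz base [0.4807 0.0774 0.0151] [238 242 245]
top0.npz card [0.4737 0.3353 0.005 ] [230 169 102]
top0.npz table [0.4075 0.4347 0.0016] [142  83  47]
top0.npz tin [0.5127 0.4582 0.0615] [236 220 143]
top0.npz pack1 [ 0.6154 -0.1616  0.02  ] [193 182  79]
top0.npz pack2 [ 0.595  -0.2393  0.0189] [193 187  95]
top0.npz bar [0.6186 0.3567 0.0079] [27 22 19]
top0.npz bar2 [0.5997 0.2918 0.0084] [38 22 15]
top0.npz bar3 [0.6141 0.2259 0.0099] [100  93  32]
top0.npz spool [ 0.3976 -0.207   0.024 ] [237 241 240]
top0.npz dome [ 0.4713 -0.2407  0.0474] [188 190 185]
top0.npz poise [0.442  0.0964 0.1336] [67 64 63]
scene0.npz platform [ 0.5464 -0.0144  0.0528] [246 241 232]
scene0.npz table [ 0.1345 -0.0313  0.1065] [84 72 58]
scene0.npz pack [ 0.6095 -0.1618  0.0217] [143  89  45]
scene0.npz dome [ 0.4443 -0.2581  0.0388] [229 220 192]
```

View pics/crop0.png

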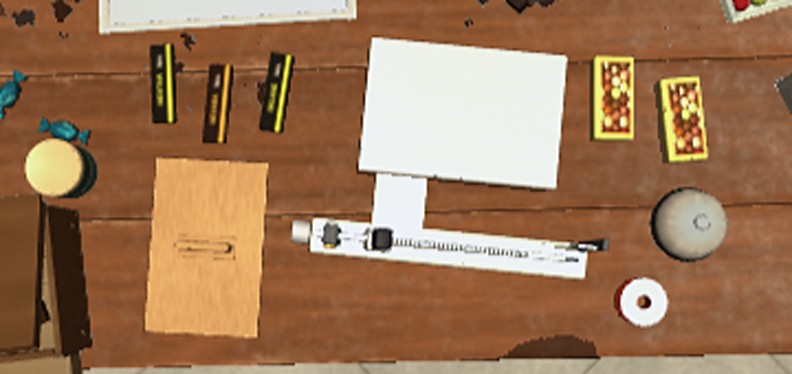

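View pics/crops0.png

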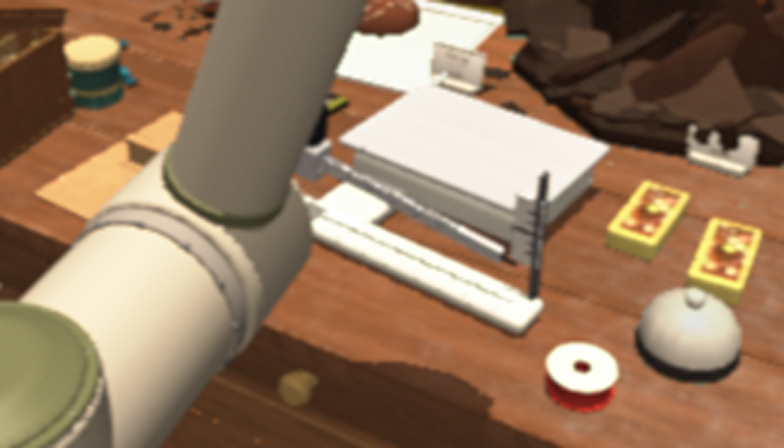

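```bash
cat > det.py <<'E'
from h import *
np.set_printoptions(precision=4,suppress=True)
def roi(shape,x0,y0,x1,y1):
    m=np.zeros(shape,bool); m[y0:y1,x0:x1]=True; return m
E
python3 - <<'E'
from det import *
s=load("top0.npz");f=s["frame"];P=cloud(s);hsv=cv2.cvtColor(f,cv2.COLOR_RGB2HSV);H,S,V=cv2.split(hsv);sh=H.shape
Z=P[...,2]
m=(S<40)&(V>200)&roi(sh,265,130,380,212)&(Z>0.04); print("platform",rect(s,m,0.053))
m=(abs(H.astype(int)-16)<5)&(V>190)&roi(sh,165,185,240,280); print("card",rect(s,m,0.004))
m=(Z>0.018)&(Z<0.05)&roi(sh,170,195,236,270);print("tab px",m.sum()); ys,xs=np.nonzero(m);print(xs.mean(),ys.mean(),np.nanmax(Z[m]))
try: print("tab",rect(s,m,0.034))
except Exception as e: print(e)
for n,x0,x1 in(("p1",375,403),("p2",405,435)):
    m=(Z>0.012)&(Z<0.04)&roi(sh,x0,135,x1,200); print(n,"depth",rect(s,m,0.022),m.sum())
    m=((abs(H.astype(int)-27)<6)&(S>120)&(V>150))&roi(sh,x0,135,x1,200); print(n,"col",rect(s,m,0.022))
for n,x0,x1 in(("b1",174,194),("b2",199,219),("b3",225,247)):
    m=((V<70)|((abs(H.astype(int)-28)<7)&(S>100)&(V>90)))&roi(sh,x0,135,x1,192)
    m=cv2.morphologyEx(m.astype(np.uint8),cv2.MORPH_CLOSE,np.ones((5,5)));print(n,"col",rect(s,m,0.009))
    m=(Z>0.0055)&(Z<0.04)&roi(sh,x0,135,x1,192); print(n,"depth",rect(s,m,0.009))
m=(Z>0.1)&roi(sh,240,200,400,260); print("poise top",rect(s,m,0.14),np.nanmax(Z[m]))
m=(V<90)&roi(sh,270,215,300,245); print("poise blk",rect(s,m,0.135))
m=(Z>0.02)&roi(sh,360,225,390,250); ys,xs=np.nonzero(m)
for a,b in list(zip(xs,ys))[::5]: print((a,b),P[b,a],f[b,a])
ys,xs=np.nonzero((Z>0.04)&(Z<0.09)&roi(sh,118,180,155,212)); print("tin",P[ys,xs].mean(0))
m=(V<90)&(Z>0.11)&roi(sh,270,215,300,245);ys,xs=np.nonzero(m); print("poiseblk depth",P[ys,xs].mean(0),m.sum(),P[ys,xs].max(0),P[ys,xs].min(0))
E
```

```text
platform (array([0.5886, 0.0131]), (217.2405548095703, 147.65292358398438), 86.01829528808594)
card (array([0.4326, 0.2997]), (198.5843963623047, 129.15696716308594), -1.371429443359375)
tab px 101
201.77227722772278 231.22772277227722 0.03697571202849348
tab (array([0.4337, 0.2976]), (59.25755310058594, 9.81759262084961), -88.28348529338837)
p1 depth (array([ 0.6152, -0.1587]), (96.19645690917969, 44.969730377197266), 0.708345353603363) 707
p1 col (array([ 0.6153, -0.1598]), (95.49107360839844, 42.4677848815918), 0.5264795422554016)
p2 depth (array([ 0.5932, -0.2376]), (95.26588439941406, 47.98970413208008), 6.466640949249268) 717
p2 col (array([ 0.593 , -0.2396]), (95.67610168457031, 44.535762786865234), 6.465526103973389)
b1 col (array([0.6198, 0.3539]), (90.56436920166016, 35.85186767578125), 2.754300117492676)
b1 depth (array([0.6202, 0.3578]), (91.16629791259766, 26.631481170654297), 5.0069122314453125)
b2 col (array([0.5971, 0.2925]), (89.5196304321289, 28.18439483642578), -2.7749404907226562)
b2 depth (array([0.5987, 0.2929]), (91.20263671875, 27.142515182495117), -3.17784881
[... 1577 characters left out ...]
0.1217] [11 16 18]
(np.int64(360), np.int64(235)) [ 0.435  -0.0838  0.0672] [232 233 230]
(np.int64(363), np.int64(236)) [ 0.4328 -0.091   0.0668] [233 237 230]
(np.int64(374), np.int64(236)) [ 0.4344 -0.1265  0.0202] [240 245 250]
(np.int64(364), np.int64(237)) [ 0.4305 -0.0935  0.0662] [242 246 244]
(np.int64(369), np.int64(237)) [ 0.431  -0.1067  0.0588] [121 123 130]
(np.int64(366), np.int64(238)) [ 0.4284 -0.0989  0.0627] [189 190 175]
(np.int64(363), np.int64(241)) [ 0.4212 -0.099   0.0238] [238 242 246]
(np.int64(371), np.int64(243)) [ 0.4169 -0.1193  0.0204] [237 241 246]
tin [0.5135 0.4587 0.0618]
poiseblk depth [0.444  0.0984 0.1334] 75 [0.4532 0.1079 0.1397] [0.4351 0.0896 0.112 ]
```

```bash
cat > mv.py <<'E'
from cell import bot,eoat,ik,eyes
from det import *
C=np.array([0.5886,0.0131]); PSI=np.radians(-3.98)
R2=np.array([[np.cos(PSI),-np.sin(PSI)],[np.sin(PSI),np.cos(PSI)]])
def W(x,y): return C+R2@np.array([x,y])       # platform frame -> world xy
def Q(deg):
    a=np.radians(deg)/2; return [0,np.cos(a),np.sin(a),0]
def best(xy,z,deg):
    out=[]
    for d in (deg,deg+180,deg-180):
        q=ik([xy[0],xy[1],z],Q(d))
        if q is not None: out.append((abs(q[5]),d,q))
    return min(out,key=lambda t:t[0]) if out else None
def obs(): 
    o=bot.get_obs(); return round(o["time_s"],2),np.round(o["position"],4),round(o["opening"],4),np.round(o["wrist_force"],2)
E
python3 - <<'E'
from mv import *
s=load("top0.npz");P=cloud(s);x,y,z=P[...,0],P[...,1],P[...,2]
for X in np.arange(.45,.72,.03):
    print(round(X,2),[ (round(Y,2),round(float(np.nanmax(z[(abs(x-X)<.015)&(abs(y-Y)<.02)],initial=-1)),3)) for Y in np.arange(-.44,-.1,.04)])
for n,xy,zz,d in (("p2",(.593,-.2386),.003,6.5),("p1",(.6153,-.159),.003,.6),("pl+",W(0,.05),.055,-4),("pl-",W(0,-.05),.055,-4),("card",(.4337,.2976),.01,88.4),("cardpl",W(0,0),.08,176),("b1",(.6198,.357),.002,4),("b2",(.5987,.2929),.002,-3),("b3",(.6143,.2291),.002,-6.5),("bp",W(.045,.052),.08,86),("poise0",(.444,.098),.12,-4),("poise1",(.435,-.06),.12,-4)):
    b=best(xy,zz,d); print(n,b and (b[1],b[2]))
E
```

```text
0.45 [(np.float64(-0.44), 0.024), (np.float64(-0.4), 0.026), (np.float64(-0.36), 0.005), (np.float64(-0.32), 0.006), (np.float64(-0.28), 0.045), (np.float64(-0.24), 0.048), (np.float64(-0.2), 0.033), (np.float64(-0.16), 0.005), (np.float64(-0.12), 0.145)]
0.48 [(np.float64(-0.44), 0.027), (np.float64(-0.4), 0.027), (np.float64(-0.36), 0.005), (np.float64(-0.32), 0.004), (np.float64(-0.28), 0.048), (np.float64(-0.24), 0.06), (np.float64(-0.2), 0.04), (np.float64(-0.16), 0.004), (np.float64(-0.12), 0.005)]
0.51 [(np.float64(-0.44), 0.025), (np.float64(-0.4), 0.026), (np.float64(-0.36), 0.004), (np.float64(-0.32), 0.005), (np.float64(-0.28), 0.041), (np.float64(-0.24), 0.048), (np.float64(-0.2), 0.029), (np.float64(-0.16), 0.005), (np.float64(-0.12), 0.006)]
0.54 [(np.float64(-0.44), 0.003), (np.float64(-0.4), 0.156), (np.float64(-0.36), 0.005), (np.float64(-0.32), 0.006), (np.float64(-0.28), 0.024), (np.float64(-0.24), 0.025), (np.float64(-0.2), 0.005), (np.float64(-0.16), 0.005), (np.float64(-0.12), 0.004)]
0.57 [(np.float64(-0.44), 0.157), (np.float64(-0.4), 0.156), (np.float64(-0.36
[... 1378 characters left out ...]
 1.415 , -0.    ,  1.0843,  1.5479]))
pl- (-4, array([-0.2646,  0.6299,  1.4427, -0.    ,  1.069 ,  1.3761]))
card (88.4, array([ 0.3761,  0.6225,  1.6562, -0.    ,  0.8628,  0.404 ]))
cardpl (356, array([-0.1787,  0.601 ,  1.4112, -0.    ,  1.1294,  1.4619]))
b1 (184, array([ 0.3576,  0.8796,  1.0526, -0.    ,  1.2094, -1.2831]))
b2 (177, array([ 0.2778,  0.8083,  1.2262, -0.    ,  1.1071, -1.2407]))
b3 (173.5, array([ 0.1768,  0.7934,  1.2629, -0.    ,  1.0854, -1.2806]))
bp (86, array([-0.0878,  0.6766,  1.2502, -0.    ,  1.2148, -0.018 ]))
poise0 (176, array([-0.0441,  0.3539,  1.7375, -0.    ,  1.0502, -1.5451]))
poise1 (-4, array([-0.4079,  0.3308,  1.7773, -0.    ,  1.0336,  1.2327]))
```

```bash
python3 - <<'E'
from mv import *
s=load("top0.npz");P=cloud(s);x,y,z=P[...,0],P[...,1],P[...,2]
for X in np.arange(.52,.72,.015):
    m=(abs(x-X)<.0075)&(y<-.29)&(y>-.5)&(z>.03); print(round(X,3), np.sort(y[m])[-4:], z[m][np.argsort(y[m])[-4:]])
E
```

```text
0.52 [] []
0.535 [] []
0.55 [-0.39   -0.39   -0.3898 -0.3895] [0.1506 0.142  0.1336 0.1298]
0.565 [-0.3825 -0.3821 -0.3817 -0.3811] [0.117  0.1271 0.1369 0.1337]
0.58 [-0.3744 -0.374  -0.3739 -0.3736] [0.1201 0.1484 0.1396 0.1492]
0.595 [-0.3676 -0.3674 -0.3671 -0.3663] [0.1254 0.1532 0.131  0.1464]
0.61 [-0.3599 -0.3595 -0.359  -0.359 ] [0.1277 0.1426 0.1295 0.1529]
0.625 [-0.3527 -0.3526 -0.3525 -0.3523] [0.1384 0.1291 0.1245 0.1441]
0.64 [-0.3467 -0.3465 -0.3465 -0.3463] [0.1325 0.1425 0.1426 0.1525]
0.655 [-0.3579 -0.3564 -0.3546 -0.3533] [0.1512 0.1544 0.1534 0.1516]
0.67 [-0.3881 -0.3866 -0.3862 -0.3841] [0.1521 0.1508 0.1516 0.1515]
0.685 [-0.4166 -0.4145 -0.414  -0.4122] [0.1524 0.1522 0.1489 0.1524]
0.7 [-0.4451 -0.445  -0.4447 -0.4429] [0.1485 0.1527 0.1532 0.1487]
0.715 [-0.2946 -0.2921 -0.292  -0.2909] [0.0307 0.0305 0.031  0.0338]
```

```bash
cat >> mv.py <<'E'
def pick(xy,z,deg,squeeze,zup=0.2,v=0.15,vup=0.2):
    b=best(xy,z,deg); d=b[1]
    bot.move_ptp([*xy,max(z+0.1,0.12)],Q(d)); 
    bot.move_straight([*xy,z],v=v); print("down",obs())
    eoat.gripper_close(squeeze=squeeze); print("closed",obs())
    bot.move_straight([*xy,zup],v=vup); print("up",obs())
    return d
def place(xy,z,deg,zup=0.2,v=0.08):
    bot.move_ptp([*xy,zup],Q(deg)); print("over",obs())
    bot.move_straight([*xy,z+0.03],v=0.2)
    bot.move_straight([*xy,z],v=v); print("low",obs())
    eoat.gripper_open()
    bot.move_straight([*xy,zup],v=0.25); print("off",obs())
def shot(n,k="top",box=None,fx=2.2):
    s=eyes.snapshot(k); np.savez(f"{k}_{n}.npz",**s); f=s["frame"]
    if box: x0,y0,x1,y1=box; f=cv2.resize(f[y0:y1,x0:x1],None,fx=fx,fy=fx,interpolation=cv2.INTER_CUBIC)
    cv2.imwrite(f"pics/{k}_{n}.png",f[:,:,::-1]); return s
E
python3 - <<'E'
from mv import *
th=np.radians(6.5); l=np.array([np.cos(th),np.sin(th)]); r=np.array([np.sin(th),-np.cos(th)])
xy=np.array([.5931,-.2386])-.022*l+.011*r
d=pick(xy,.004,6.5,25)
shot("p2up",box=(110,120,470,290))
shot("p2up","scene")
E
```

```text
down (2.65, array([ 0.5729, -0.2525,  0.0049]), 0.0879, array([0.61, 0.09, 0.16]))
closed (3.35, array([ 0.5725, -0.2519,  0.0041]), 0.0464, array([-1.31,  1.89,  2.18]))
up (4.48, array([ 0.5721, -0.2518,  0.1987]), 0.0467, array([ 0.23,  0.58, -1.47]))
```

View pics/top_p2up.png

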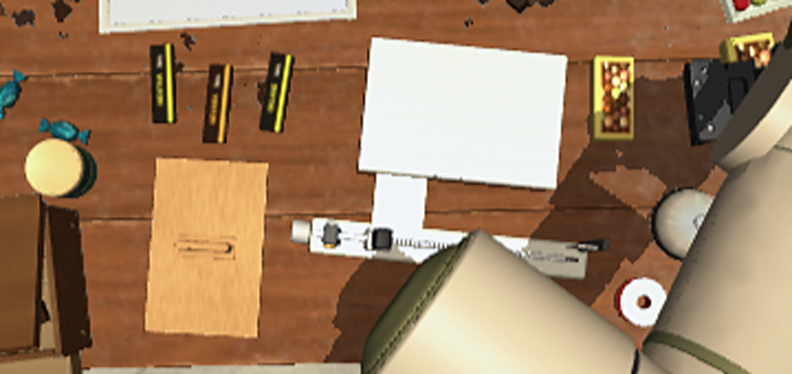

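View pics/scene_p2up.png

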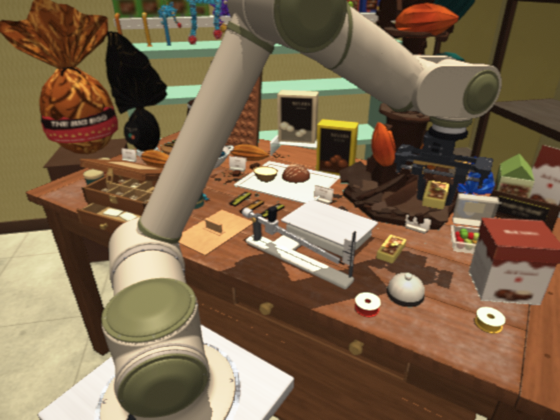

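```bash
python3 - <<'E'
from mv import *
place(W(-.022,.05),.056,-4)
xy=np.array([.6153,-.159])+[-.022,-.012]
s=shot("p2down",box=(110,120,470,290))
d=pick(xy,.004,.6,25); print(d)
shot("p2downs","scene",box=(230,170,510,340),fx=2.5)
E
```

```text
over (5.79, array([0.5704, 0.0636, 0.1999]), 0.0471, array([-0.29, -0.64, -1.73]))
low (7.03, array([0.5703, 0.0645, 0.0563]), 0.0467, array([ 0.16, -0.61, -1.77]))
off (8.51, array([0.5695, 0.0645, 0.1988]), 0.0882, array([-0.47, -0.22, -0.31]))
down (10.47, array([ 0.5939, -0.171 ,  0.005 ]), 0.088, array([-0.12, -0.24,  0.42]))
closed (11.17, array([ 0.5933, -0.1709,  0.0041]), 0.0468, array([-0.35,  1.26,  1.32]))
up (12.3, array([ 0.5929, -0.1708,  0.1987]), 0.0467, array([-0.16, -0.47, -0.83]))
0.6
```

View pics/top_p2down.png

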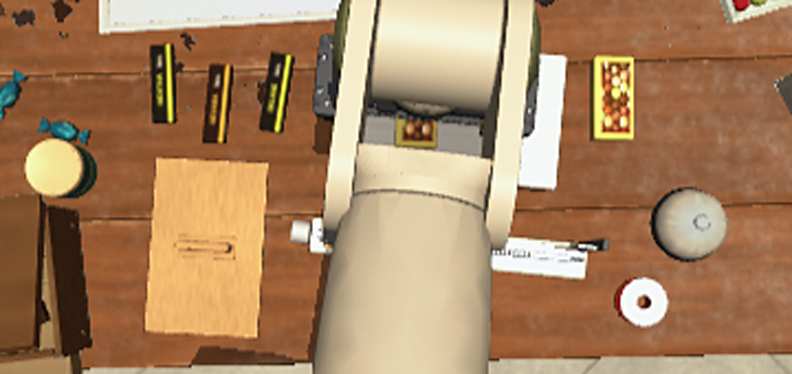

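View pics/scene_p2downs.png

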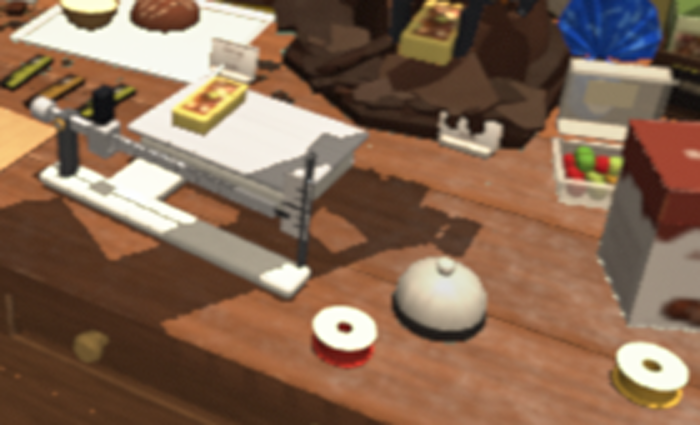

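```bash
python3 - <<'E'
from mv import *
place(W(-.022,-.05),.0535,-4)
bot.move_ptp([.434,.2976,.2],Q(88.4))
s=shot("p1down",box=(110,120,470,290)); shot("p1down","scene",box=(230,170,510,340),fx=2.5)
f=s["frame"];P=cloud(s);Z=P[...,2];hsv=cv2.cvtColor(f,cv2.COLOR_RGB2HSV);H,S,V=cv2.split(hsv);sh=H.shape
for n,x0,x1 in(("left",270,322),("right",322,375)):
    m=(S>90)&roi(sh,x0,135,x1,205)&(Z>.055); c,sz,a=rect(s,m,.07); print(n,R2.T@(c-C),sz,a,np.nanmedian(Z[m]))
print(obs())
E
```

```text
over (12.97, array([ 0.5632, -0.0352,  0.1997]), 0.0469, array([-0.67, -0.82, -1.22]))
low (14.22, array([ 0.5634, -0.0353,  0.0538]), 0.0466, array([-0.35,  0.81, -1.01]))
off (15.71, array([ 0.5626, -0.0351,  0.1987]), 0.0882, array([-0.51, -0.4 , -0.73]))
left [-0.0002  0.0519] (94.32209014892578, 43.14210891723633) 1.4279673099517822 0.06935651451690106
right [ 0.0009 -0.0477] (91.95321655273438, 45.44644546508789) 1.1944648027420044 0.06929872506436996
(17.15, array([0.4346, 0.2969, 0.1998]), 0.0883, array([ 0.18, -1.29, -0.38]))
```

View pics/top_p1down.png

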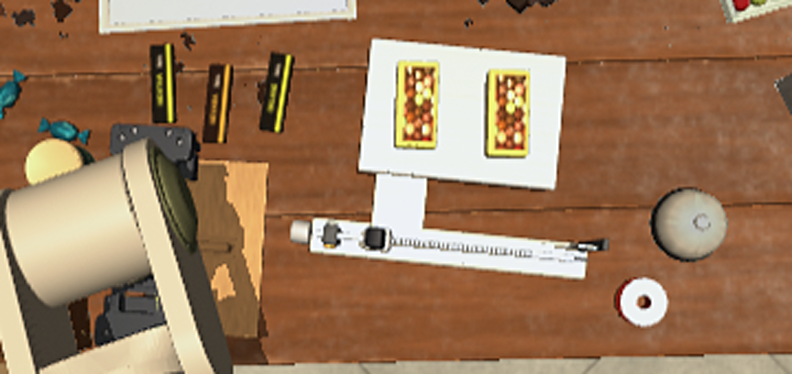

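View pics/scene_p1down.png

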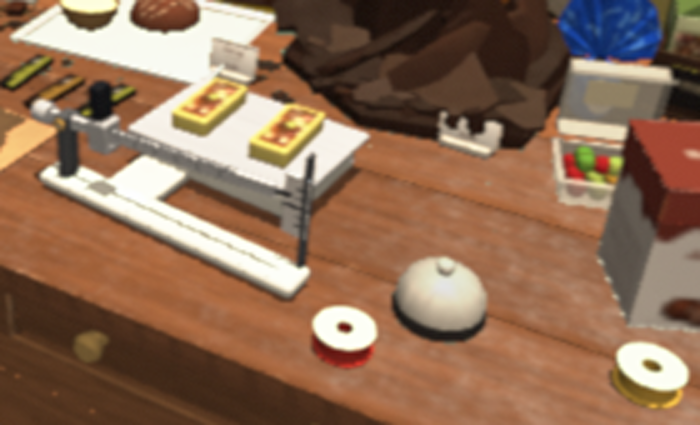

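```bash
python3 - <<'E'
from mv import *
d=pick((.433,.2988),.010,88.5,30,zup=.25,v=.12); print(d)
shot("cardup","scene")
E
```

```text
down (18.63, array([0.4335, 0.299 , 0.0108]), 0.0882, array([ 0.45,  0.03, -1.03]))
closed (19.79, array([0.433 , 0.2988, 0.01  ]), 0.0096, array([-0.4 , -0.3 , -0.27]))
up (21.14, array([0.4326, 0.2986, 0.249 ]), 0.0097, array([-0.15, -0.39, -1.09]))
88.5
```

View pics/scene_cardup.png

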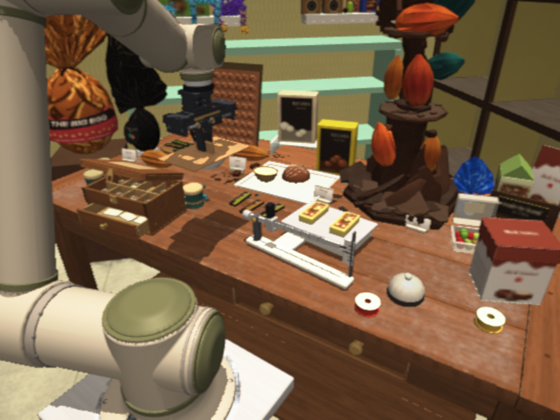

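```bash
python3 - <<'E'
from mv import *
b=best(W(0,0),.08,176); print(b[1])
bot.move_ptp([*W(0,0),.25],Q(b[1])); print(obs())
bot.move_straight([*W(0,0),.14],v=.2); shot("cardover","scene",box=(180,150,460,320),fx=2.5)
bot.move_straight([*W(0,0),.0805],v=.08); print(obs())
shot("cardlow","scene",box=(180,150,460,320),fx=2.5)
E
```

```text
356
(22.43, array([0.5884, 0.014 , 0.2499]), 0.0099, array([-0.43,  0.92,  0.34]))
(24.07, array([0.5889, 0.0131, 0.0809]), 0.0099, array([ 0.75,  0.25, -0.52]))
```

View pics/scene_cardlow.png

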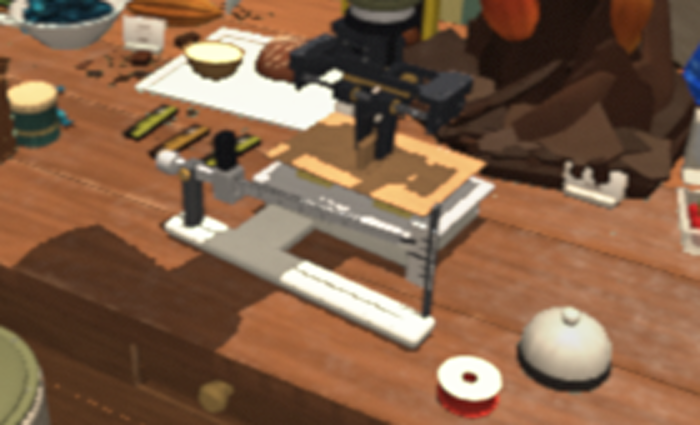

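The card sits level just over the packs, tab in the jaws at (375,150) in the crop. Releasing it and re-measuring the card and bars.

```bash
cat >> det.py <<'E'
def bars(s,x0=165,x1=262,y0=132,y1=196):
    f=s["frame"];Z=cloud(s)[...,2];H,S,V=cv2.split(cv2.cvtColor(f,cv2.COLOR_RGB2HSV))
    m=((Z>.0055)&(Z<.04)&roi(H.shape,x0,y0,x1,y1)&((V<70)|((abs(H.astype(int)-25)<10)&(V>90)&(S>100)))).astype(np.uint8)
    m=cv2.morphologyEx(m,cv2.MORPH_CLOSE,np.ones((3,3)))
    n,l,st,ce=cv2.connectedComponentsWithStats(m); out=[]
    for i in range(1,n):
        if st[i,4]>120: out.append(rect(s,l==i,.009)+(int(st[i,4]),ce[i].round(1)))
    return out
def card(s):
    f=s["frame"];Z=cloud(s)[...,2];H,S,V=cv2.split(cv2.cvtColor(f,cv2.COLOR_RGB2HSV))
    m=(Z>.062)&(Z<.09)&roi(H.shape,265,130,380,215)
    mt=(Z>.092)&(Z<.115)&roi(H.shape,290,140,355,205)
    return rect(s,m,.073),np.nanmedian(Z[m]),rect(s,mt,.103) if mt.sum()>20 else None
E
python3 - <<'E'
from mv import *
eoat.gripper_open(); bot.move_straight([*W(0,0),.2],v=.25)
bot.move_ptp([.40,.25,.25],Q(180)); print(obs())
s=shot("card",box=(110,120,470,290)); 
for b in bars(s): print(b)
r,z,t=card(s); print(R2.T@(r[0]-C),r,z); print(t, t and R2.T@(t[0]-C))
shot("card","scene",box=(180,150,460,320),fx=2.5)
E
```

```text
(28.27, array([0.4002, 0.2499, 0.2498]), 0.088, array([ 0.38, -0.03, -0.4 ]))
(array([0.62  , 0.3556]), (89.83895111083984, 30.246063232421875), 4.706043720245361, 353, array([183.8, 158. ]))
(array([0.6141, 0.2288]), (91.54275512695312, 33.1318359375), -7.268943786621094, 366, array([235.1, 161.5]))
(array([0.5987, 0.293 ]), (90.7593765258789, 27.097736358642578), -3.0153274536132812, 347, array([208.5, 166.7]))
[0.0022 0.0003] (array([0.5908, 0.0133]), (199.72018432617188, 130.0123748779297), 86.02047729492188) 0.07294063925909833
(array([0.59  , 0.0137]), (59.35564422607422, 10.249068260192871), -3.8640975952148438) [0.0014 0.0007]
```

View pics/top_card.png

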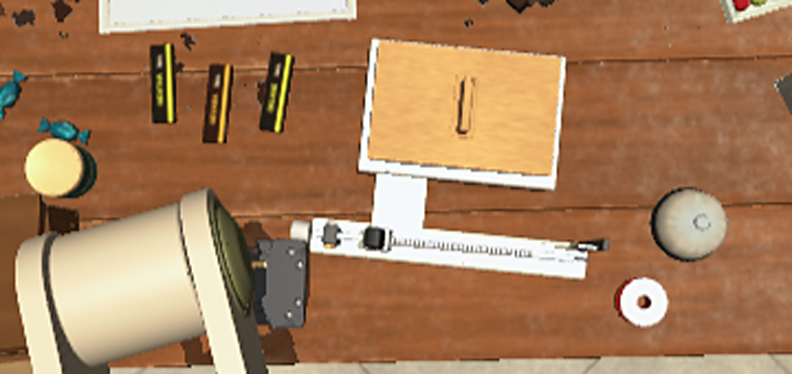

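View pics/scene_card.png

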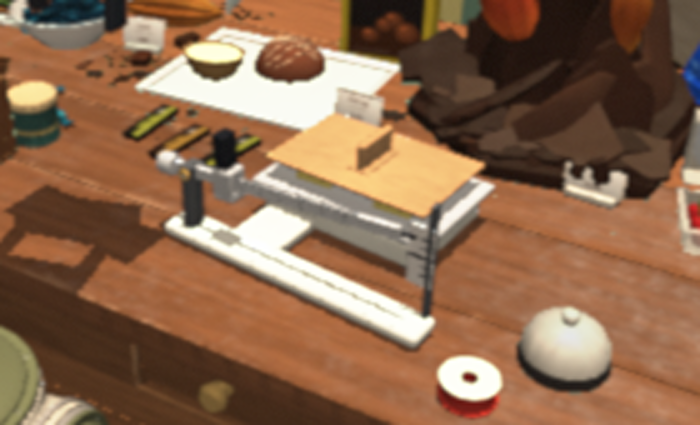

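```bash
python3 - <<'E'
from mv import *
s=load("top_card.npz");P=cloud(s);x,y,z=P[...,0],P[...,1],P[...,2]
for X in np.arange(.66,.82,.02):
    print(round(X,2),[ (round(Y,2),round(float(np.nanmax(z[(abs(x-X)<.01)&(abs(y-Y)<.01)],initial=-1)),3)) for Y in np.arange(-.12,.16,.02)])
m=(x>.68)&(z>.11)&(x<.9)&(y>-.15)&(y<.2)
print("tall: min x per y"); 
for Y in np.arange(-.12,.16,.02):
    k=m&(abs(y-Y)<.01); print(round(Y,2), np.nanmin(x[k],initial=9))
E
```

```text
0.66 [(np.float64(-0.12), 0.002), (np.float64(-0.1), 0.047), (np.float64(-0.08), 0.048), (np.float64(-0.06), 0.074), (np.float64(-0.04), 0.075), (np.float64(-0.02), 0.074), (np.float64(0.0), 0.075), (np.float64(0.02), 0.077), (np.float64(0.04), 0.077), (np.float64(0.06), 0.077), (np.float64(0.08), 0.078), (np.float64(0.1), 0.075), (np.float64(0.12), 0.049), (np.float64(0.14), 0.002), (np.float64(0.16), 0.006)]
0.68 [(np.float64(-0.12), 0.003), (np.float64(-0.1), 0.005), (np.float64(-0.08), 0.006), (np.float64(-0.06), 0.005), (np.float64(-0.04), 0.006), (np.float64(-0.02), 0.003), (np.float64(0.0), 0.003), (np.float64(0.02), 0.003), (np.float64(0.04), 0.004), (np.float64(0.06), 0.003), (np.float64(0.08), 0.004), (np.float64(0.1), 0.046), (np.float64(0.12), 0.043), (np.float64(0.14), 0.006), (np.float64(0.16), 0.004)]
0.7 [(np.float64(-0.12), 0.003), (np.float64(-0.1), 0.005), (np.float64(-0.08), 0.006), (np.float64(-0.06), 0.055), (np.float64(-0.04), 0.061), (np.float64(-0.02), 0.003), (np.float64(0.0), 0.014), (np.float64(0.02), 0.005), (np.float64(0.04), 0.005), (np.float64(0.06), 0
[... 1779 characters left out ...]
16), 0.045)]
0.8 [(np.float64(-0.12), 0.119), (np.float64(-0.1), 0.101), (np.float64(-0.08), 0.112), (np.float64(-0.06), 0.104), (np.float64(-0.04), 0.095), (np.float64(-0.02), 0.191), (np.float64(0.0), 0.058), (np.float64(0.02), 0.056), (np.float64(0.04), 0.066), (np.float64(0.06), 0.063), (np.float64(0.08), 0.005), (np.float64(0.1), 0.008), (np.float64(0.12), 0.006), (np.float64(0.14), 0.021), (np.float64(0.16), 0.015)]
tall: min x per y
-0.12 0.781841878019143
-0.1 0.8154589776678212
-0.08 0.8089657703183165
-0.06 0.8171184693080291
-0.04 0.8106253025677521
-0.02 0.8098827885729432
0.0 0.8135531470072759
0.02 0.8304787588121166
0.04 9.0
0.06 9.0
0.08 9.0
0.1 9.0
0.12 9.0
0.14 9.0
0.16 9.0
```

```bash
cat >> mv.py <<'E'
def pickbar(c,th,off,squeeze=15,zp=.0022):
    t=np.radians(th); xy=np.array(c)+off*np.array([-np.sin(t),np.cos(t)])
    return pick(xy,zp,th,squeeze,v=.12)
E
python3 - <<'E'
from mv import *
d=pickbar((.620,.3570),4,.02); print(d)
shot("b1up","scene")
E
```

```text
down (30.6, array([0.619 , 0.3771, 0.0032]), 0.088, array([-0.39, -1.09, -0.27]))
closed (31.55, array([0.6186, 0.377 , 0.0022]), 0.0268, array([-0.23, -0.51, -0.51]))
up (32.69, array([0.6182, 0.3768, 0.1987]), 0.0265, array([-0.33,  0.33, -0.65]))
184
```

View pics/scene_b1up.png

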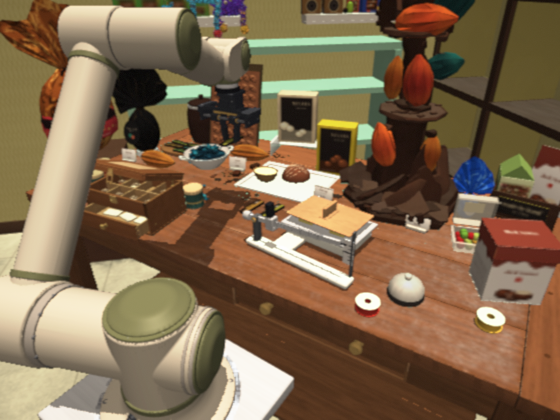

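```bash
python3 - <<'E'
from mv import *
b=best(W(.045,.052),.0757,86); print(b[1])
place(W(.045,.052),.0757,b[1],zup=.18)
bot.move_ptp([.42,.25,.25],Q(180)); print(obs())
s=shot("b1dn",box=(110,120,470,290))
for b in bars(s): print(b)
shot("b1dn","scene",box=(180,150,460,320),fx=2.5)
E
```

```text
86
over (33.95, array([0.6371, 0.0626, 0.1798]), 0.0267, array([ 0.14,  0.4 , -1.03]))
low (35.0, array([0.6372, 0.0618, 0.0759]), 0.0266, array([-0.78,  1.25, -0.63]))
off (36.57, array([0.6368, 0.0619, 0.1796]), 0.0881, array([-0.34,  0.09, -0.83]))
(37.72, array([0.4204, 0.2497, 0.2492]), 0.0882, array([-0.45,  0.75,  0.1 ]))
(array([0.6141, 0.229 ]), (91.51506042480469, 33.68883514404297), -6.78271484375, 383, array([234.9, 161.7]))
(array([0.5985, 0.2929]), (91.20430755615234, 27.19046401977539), -3.1778411865234375, 351, array([208.5, 166.8]))
```

View pics/top_b1dn.png

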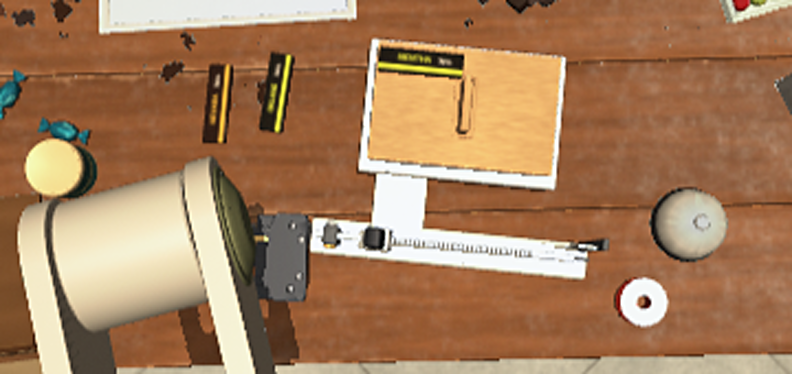

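View pics/scene_b1dn.png

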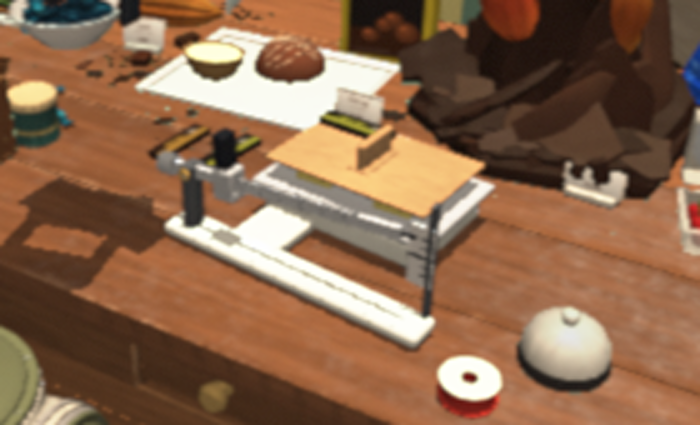

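```bash
cat >> det.py <<'E'
def cbars(s):
    f=s["frame"];Z=cloud(s)[...,2];H,S,V=cv2.split(cv2.cvtColor(f,cv2.COLOR_RGB2HSV))
    m=((Z>.0765)&(Z<.0885)&roi(H.shape,265,130,380,210)&((V<80)|(abs(H.astype(int)-28)<7)&(S>140))).astype(np.uint8)
    m=cv2.morphologyEx(m,cv2.MORPH_CLOSE,np.ones((3,3)))
    n,l,st,ce=cv2.connectedComponentsWithStats(m)
    return [rect(s,l==i,.082)+(int(st[i,4]),np.nanmedian(Z[l==i])) for i in range(1,n) if st[i,4]>120]
E
python3 - <<'E'
from mv import *
s=load("top_b1dn.npz")
for b in cbars(s): print(R2.T@(b[0]-C),b)
d=pickbar((.5988,.2929),-3,.014); print(d)
b=best(W(-.036,.052),.0757,86); print(b[1])
place(W(-.036,.052),.0757,b[1],zup=.18)
bot.move_ptp([.42,.25,.25],Q(180)); print(obs())
s=shot("b2dn",box=(110,120,470,290))
for b in bars(s): print(b)
for b in cbars(s): print(R2.T@(b[0]-C),b)
r,z,t=card(s);print(R2.T@(r[0]-C),r[1:],z,t and R2.T@(t[0]-C))
E
```

```text
[0.0438 0.0521] (array([0.6359, 0.062 ]), (90.67089080810547, 26.100231170654297), 85.55755615234375, 395, np.float64(0.08162820449827879))
down (39.87, array([0.6   , 0.307 , 0.0031]), 0.0883, array([ 0.32, -0.58,  0.35]))
closed (40.82, array([0.5995, 0.3069, 0.0022]), 0.0268, array([ 0.49, -0.03,  0.17]))
up (41.96, array([0.5991, 0.3068, 0.1987]), 0.027, array([-0.28, -0.57, -0.39]))
177
86
over (43.07, array([0.5564, 0.0679, 0.1798]), 0.0271, array([ 0.47, -0.89, -0.55]))
low (44.12, array([0.5566, 0.0675, 0.0761]), 0.0271, array([ 0.51,  0.23, -0.37]))
off (45.68, array([0.5559, 0.0675, 0.1794]), 0.0885, array([ 0.88, -0.17, -0.23]))
(46.83, array([0.4202, 0.2497, 0.2491]), 0.0879, array([-0.35, -0.14,  1.12]))
(array([0.6137, 0.2268]), (91.45199584960938, 29.589277267456055), -5.946372985839844, 371, array([235.1, 161.6]))
[0.0442 0.0521] (array([0.6363, 0.062 ]), (90.67089080810547, 25.258872985839844), 85.55755615234375, 398, np.float64(0.08164138474360927))
[-0.036   0.0478] (array([0.556 , 0.0633]), (101.12981414794922, 27.185688018798828), 88.31605529785156, 220, np.float64(0.08205116298271431))
[0.0023 0.0002] ((199.5432891845703, 130.04190063476562), 86.0699234008789) 0.07344049241770201 [0.0014 0.0007]
```

View pics/top_b2dn.png

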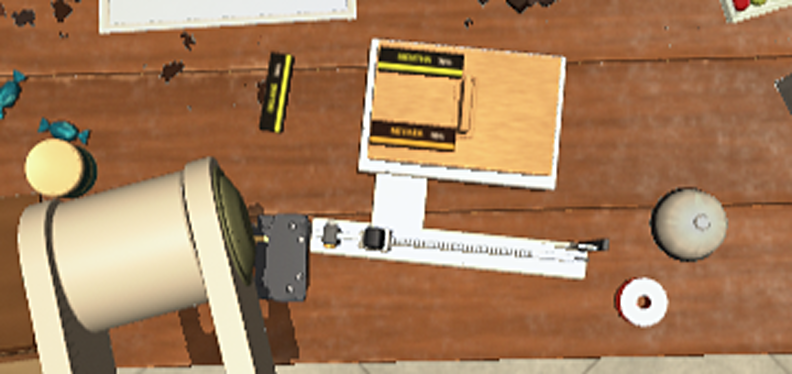

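```bash
python3 - <<'E'
from mv import *
d=pickbar((.614,.2285),-6.5,.0); print(d)
b=best(W(0,-.052),.0757,86); print(b[1])
place(W(0,-.052),.0757,b[1],zup=.18)
bot.move_ptp([.42,.25,.25],Q(180)); bot.sleep(.5); print(obs())
s=shot("b3dn",box=(110,120,470,290))
for b in cbars(s): print(R2.T@(b[0]-C),b)
r,z,t=card(s);print(R2.T@(r[0]-C),r[1:],z,t and R2.T@(t[0]-C))
shot("b3dn","scene",box=(180,150,460,320),fx=2.5)
P=cloud(s);x,y,z=P[...,0],P[...,1],P[...,2];V=s["frame"].max(2)
m=(V<90)&(z>.105)&roi(z.shape,255,215,320,245);k=(P[m]); print("poise",k.mean(0),k.min(0),k.max(0),len(k), np.sort(k[:,2])[-20:])
m=(z>.12)&roi(z.shape,255,215,320,245); print(rect(s,m,np.nanmedian(z[m])))
E
```

```text
down (48.95, array([0.6144, 0.2286, 0.0031]), 0.0879, array([ 0.24,  0.19, -0.43]))
closed (49.9, array([0.614 , 0.2285, 0.0022]), 0.0266, array([ 0.05, -0.25,  0.1 ]))
up (51.04, array([0.6136, 0.2284, 0.1988]), 0.0267, array([-0.79, -0.48, -0.99]))
173.5
86
over (52.09, array([ 0.5851, -0.0381,  0.1797]), 0.0268, array([ 1.11,  0.51, -0.6 ]))
low (53.14, array([ 0.5851, -0.0388,  0.0759]), 0.0269, array([ 0.39,  0.24, -0.92]))
off (54.71, array([ 0.5846, -0.0387,  0.1793]), 0.0882, array([-0.41,  0.84, -0.13]))
(56.49, array([0.4201, 0.2499, 0.25  ]), 0.0878, array([-0.34,  0.47,  0.94]))
[0.044  0.0521] (array([0.6361, 0.062 ]), (90.67089080810547, 25.602983474731445), 85.55755615234375, 399, np.float64(0.08169203386604351))
[-0.0004 -0.0512] (array([ 0.5846, -0.038 ]), (90.01332092285156, 24.763442993164062), 86.0845947265625, 388, np.float64(0.08169650802542461))
[-0.036   0.0478] (array([0.556 , 0.0633]), (101.12981414794922, 27.185688018798828), 88.31605529785156, 221, np.float64(0.08166282745271403))
[0.0023 0.0002] ((199.49119567871094, 130.04190063476562), 86.0699234008789) 0.07408050499894836 [0.0014 0.0007]
poise [0.4437 0.1061 0.1411] [0.4338 0.0916 0.1059] [0.4545 0.1164 0.1491] 80 [0.1458 0.1458 0.146  0.146  0.146  0.146  0.1462 0.1463 0.1467 0.1468
 0.1468 0.1473 0.1473 0.1474 0.1474 0.1476 0.1482 0.1482 0.1488 0.1491]
(array([0.4447, 0.1064]), (19.797996520996094, 19.781192779541016), -88.29484796524048)
```

View pics/top_b3dn.png

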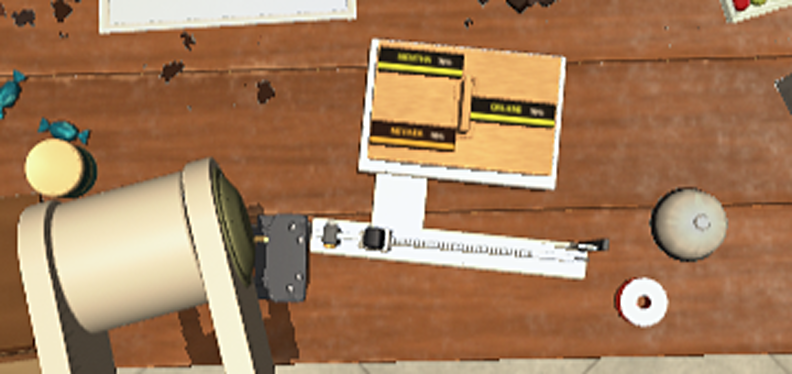

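View pics/scene_b3dn.png

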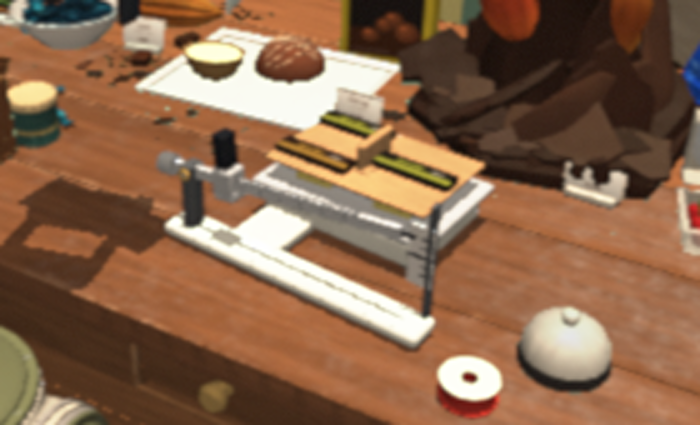

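```bash
cat >> mv.py <<'E'
def beamfit(s,exclude=None):
    P=cloud(s).reshape(-1,3); q=(P[:,:2]-C)@R2; x=q[:,0]+.15; d=.13-q[:,1]
    m=(abs(x)<.004)&(d>.09)&(d<.25)&(P[:,2]>.055)&(P[:,2]<.13)
    if exclude is not None: m&=abs(d-exclude)>.02
    d,z=d[m],P[m,2]
    for _ in range(4):
        A=np.polyfit(d,z,1); r=z-np.polyval(A,d); k=abs(r)<max(.003,2*r.std()); d,z=d[k],z[k]
    return A,len(d),r.std()
E
python3 - <<'E'
from mv import *
for n in ("top0","top_p1down","top_card","top_b3dn"): print(n,beamfit(load(n+".npz")))
print((np.array([.4442,.1050])-C)@R2, (np.array([.4440,.0984])-C)@R2)
b=best((.4442,.105),.112,86); print(b)
# beam profile
s=load("top_b3dn.npz");P=cloud(s).reshape(-1,3);q=(P[:,:2]-C)@R2
for d in np.arange(.0,.3,.01):
    m=(abs(.13-q[:,1]-d)<.004)&(abs(q[:,0]+.15)<.012); print(round(d,2),np.sort(P[m,2])[::-1][:6], q[m,0][np.argsort(P[m,2])[::-1][:3]])
E
```

```text
top0 (array([-0.103 ,  0.0921]), 153, np.float64(0.001382241556481325))
top_p1down (array([0.0626, 0.0932]), 168, np.float64(0.0014838792425990917))
top_card (array([0.1038, 0.0909]), 165, np.float64(0.0015247526416426436))
top_b3dn (array([0.1003, 0.0917]), 173, np.float64(0.0015461753060473794))
[-0.1504  0.0817] [-0.1502  0.0751]
(np.float64(0.0415747002534963), 86, array([-0.0282,  0.3686,  1.7436, -0.    ,  1.0294,  0.0416]))
0.0 [0.3576 0.3568 0.3568 0.3567 0.3562 0.3556] [-0.1554 -0.1536 -0.1588]
0.01 [0.0947 0.094  0.0938 0.0937 0.0936 0.0929] [-0.1485 -0.1537 -0.1443]
0.02 [0.0963 0.0956 0.094  0.0936 0.0935 0.0932] [-0.1499 -0.1501 -0.148 ]
0.03 [0.098  0.0966 0.0956 0.0954 0.0951 0.0951] [-0.1469 -0.1487 -0.1471]
0.04 [0.1482 0.1476 0.1468 0.1463 0.146  0.146 ] [-0.1494 -0.1472 -0.1452]
0.05 [0.1491 0.1488 0.1482 0.1474 0.1474 0.1473] [-0.1468 -0.1511 -0.1446]
0.06 [0.1292 0.1248 0.1232 0.123  0.1185 0.1158] [-0.143  -0.1451 -0.1473]
0.07 [0.1015 0.1013 0.1001 0.0998 0.0996 0.0986] [-0.1519 -0.1498 -0.1477]
0.08 [0.1025 0.1006 0.1005 0.1005 0.1003 0.0981] [-0.1464 -0.1466 
[... 881 characters left out ...]
[-0.1464 -0.1508 -0.1488]
0.21 [0.1155 0.1155 0.1139 0.1134 0.1131 0.1116] [-0.1498 -0.1473 -0.1495]
0.22 [0.1177 0.1164 0.1158 0.1149 0.1147 0.1142] [-0.1514 -0.1469 -0.1509]
0.23 [0.1154 0.1149 0.1149 0.1148 0.1147 0.1143] [-0.1502 -0.15   -0.1498]
0.24 [0.1183 0.1176 0.1168 0.1167 0.1152 0.1147] [-0.1492 -0.1494 -0.1469]
0.25 [0.1186 0.1185 0.1183 0.1177 0.1171 0.1162] [-0.1463 -0.1505 -0.1481]
0.26 [0.1137 0.1123 0.1116 0.1108 0.1104 0.1077] [-0.1497 -0.1472 -0.149 ]
0.27 [0.115  0.111  0.0836 0.072  0.0647 0.0629] [-0.1509 -0.1485 -0.1385]
0.28 [0.1418 0.1409 0.1311 0.0241 0.0196 0.0195] [-0.139  -0.1391 -0.139 ]
0.29 [0.0139 0.0127 0.0127 0.0113 0.0044 0.0023] [-0.1435 -0.1385 -0.1533]
```

```bash
cat >> mv.py <<'E'
def slide(d0,d1,z0,z1,grip=8):
    """grip the poise at distance d0 from pivot, slide to d1, let go, rise"""
    a=W(-.15,.13-d0); b=W(-.15,.13-d1)
    bot.move_ptp([*a,.2],Q(86)); bot.move_straight([*a,z0],v=.1); print("at",obs())
    eoat.gripper_close(squeeze=grip); print("grip",obs())
    bot.move_straight([*b,z1],v=.05); print("slid",obs())
    eoat.gripper_open(); print("open",obs())
    bot.move_straight([*b,.2],v=.15); 
def poise_at(s):
    P=cloud(s).reshape(-1,3); q=(P[:,:2]-C)@R2; d=.13-q[:,1]; V=s["frame"].max(2).ravel()
    m=(abs(q[:,0]+.15)<.014)&(d>.02)&(d<.255)&(P[:,2]>.125)&(P[:,2]<.165)
    return (d[m].min()+d[m].max())/2,d[m].mean(),np.median(P[m,2]),m.sum()
E
python3 - <<'E'
from mv import *
print(poise_at(load("top_b3dn.npz")))
slide(.049,.149,.1125,.1125)
bot.move_ptp([.42,.25,.25],Q(180)); bot.sleep(.5); print(obs())
s=shot("po1",box=(110,120,470,290)); print(poise_at(s)); d=poise_at(s)[0]; print(beamfit(s,d))
shot("po1","scene",box=(180,150,460,320),fx=2.5)
E
```

```text
(np.float64(0.046556766168112884), np.float64(0.04637329799164283), np.float64(0.14438352041126978), np.int64(83))
at (58.82, array([0.4449, 0.1044, 0.1129]), 0.0884, array([0.73, 0.55, 0.14]))
grip (59.83, array([0.4442, 0.1044, 0.1124]), 0.0219, array([-2.35,  0.2 ,  1.15]))
slid (61.98, array([0.4372, 0.0041, 0.1123]), 0.0221, array([-5.86,  0.72, -0.44]))
open (63.03, array([0.4377, 0.0046, 0.1125]), 0.0883, array([ 0.27, -0.91,  0.19]))
(65.28, array([0.4201, 0.2498, 0.25  ]), 0.088, array([ 0.34,  0.43, -0.3 ]))
(np.float64(0.1484699675240073), np.float64(0.14805988001634865), np.float64(0.140892260740341), np.int64(81))
(array([0.0103, 0.092 ]), 119, np.float64(0.001482106205744029))
```

View pics/top_po1.png

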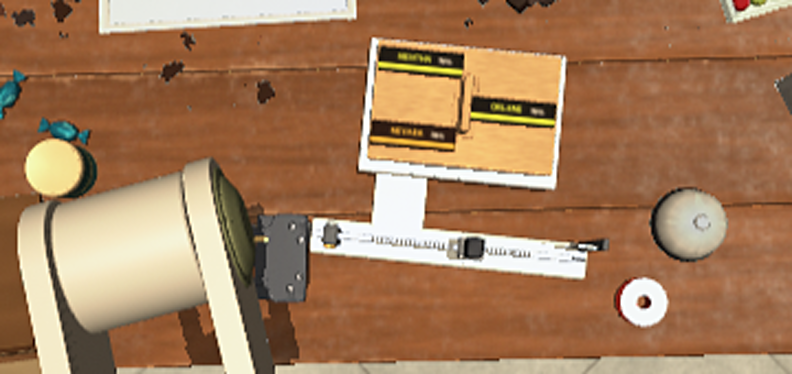

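View pics/scene_po1.png

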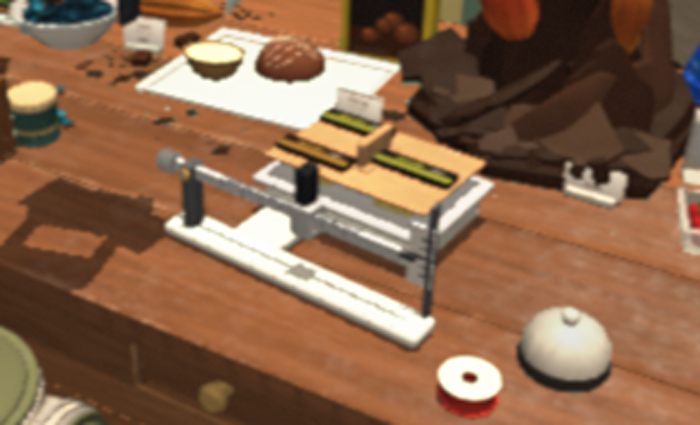

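```bash
python3 - <<'E'
from mv import *
slide(.149,.1535,.1095,.1090,grip=6)
bot.move_ptp([.42,.25,.25],Q(180)); bot.sleep(1.0); print(obs())
s=shot("po2",box=(110,120,470,290)); print(poise_at(s)); d=poise_at(s)[0]; print(beamfit(s,d))
for b in cbars(s): print((b[0]-C)@R2,b[1:])
r,z,t=card(s);print((r[0]-C)@R2,r[1:],z,t and (t[0]-C)@R2)
shot("po2","scene",box=(180,150,460,320),fx=2.5)
E
```

```text
at (67.46, array([0.4379, 0.0046, 0.1099]), 0.0881, array([0.56, 0.21, 0.27]))
grip (68.47, array([0.4372, 0.0046, 0.1093]), 0.0219, array([-1.93, -1.23, -0.13]))
slid (68.72, array([ 0.4369, -0.0002,  0.1088]), 0.0221, array([-4.37, -0.53,  0.54]))
open (69.78, array([0.4373, 0.0001, 0.109 ]), 0.0881, array([-0.34,  0.5 ,  0.34]))
(72.54, array([0.42, 0.25, 0.25]), 0.0883, array([-0.6 , -0.47, -0.44]))
(np.float64(0.15329616538519253), np.float64(0.1530556833096153), np.float64(0.13932536108485527), np.int64(80))
(array([0.0017, 0.0914]), 127, np.float64(0.0018390031441679487))
[0.0446 0.0521] ((91.17821502685547, 26.076505661010742), 85.45217895507812, 402, np.float64(0.08443999511289457))
[-0.0004 -0.0518] ((90.16436004638672, 26.119922637939453), 86.33311462402344, 394, np.float64(0.08457704812483657))
[-0.0358  0.0492] ((98.58287811279297, 24.82911491394043), 85.85424041748047, 220, np.float64(0.08435672151128126))
[0.0028 0.0001] ((200.23016357421875, 130.42857360839844), 86.0709228515625) 0.07672815600793381 [0.0014 0.0006]
```

View pics/top_po2.png

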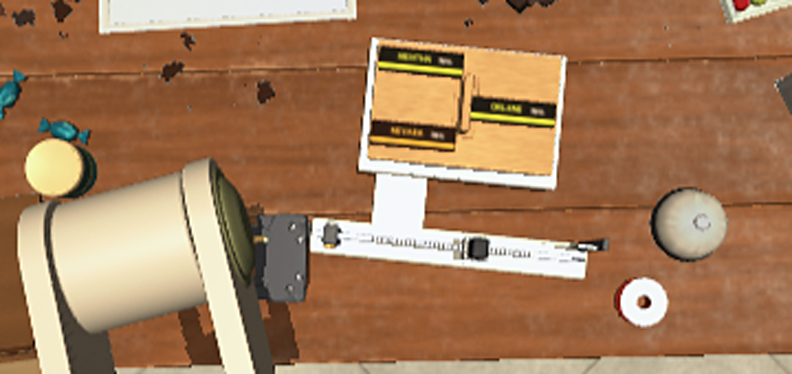

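View pics/scene_po2.png

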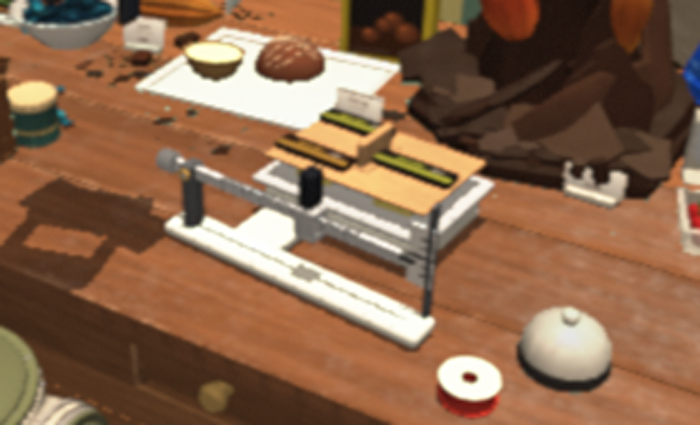

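Tilt now reads 0.002 rad and the stack is intact: three bars at (420,62), (412,133) and (512,110) in the top crop, card square, poise at (478,248). The arm is clear of everything, so I'm handing in.

```bash
python3 - <<'E'
from mv import *
s=eyes.snapshot("top"); print(beamfit(s,.153),obs()); bot.finish_job()
E
```

```text
(array([-0.0002,  0.0915]), 129, np.float64(0.001723588204126009)) (72.69, array([0.42, 0.25, 0.25]), 0.0882, array([ 0.13, -0.34, -0.01]))
the job is handed in; nothing more can be done
```

The two-layer stack is built and balanced on the scale, and I handed the job in at about 73 s of the 210 s allowed. The interface gave no verdict.

- **Packs:** both lie flat side by side, about 50 mm left and right of the platform's centre.
- **Card:** it lies square on the packs, tab up, with the tab about 1.5 mm from the centre.
- **Bars:** all three lie flat on the card, clear of the tab, two on its left and one on its right.
- **Poise:** I slid it 100 mm, which left the beam at 0.010 rad, then another 4.5 mm. With the poise let go, the last two camera readings were 0.002 and 0.000 rad, against a limit of 0.015.

The last pictures show the tin and the ribbon spool where they started. I saw no bar knocked aside and no slackening of the grip.

One check was off. The outline of the front-left bar came out 99–101 mm long instead of 92 mm, which I put down to how I picked out its colour. Its height and angle read as flat and square in the last check.

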